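# Refit the jar warmer's push-to-start knob and keep it pressed

### The job

The control knob has come off the sample-jar warmer: pick it up from the table, turn it so that its D-shaped bore matches the D-shaped shaft, and push it fully home on the shaft. Then press knob and shaft together right down against the spring, as when starting the warmer, and keep gripping and pressing: finish while still holding it down, do not let go. Leave the jar and the other things on the table where they are.

Things in the scene. Friction and masses are not known exactly. Their poses are not given: they have to be found in the camera images.
- knob_centre (a point): Loose black knob, upright on the table, bore underneath: a bar 54 mm long (x), 30 wide (y), 38 high, about 60 g. Long sides flat and parallel from x = -14 to +18 mm; rounded back (x = -24), pointer nose (x = +30); a thin white line on top runs to the nose. This point: on the bore's axis, half-way up (19 mm above the underside); z up, x to the nose.
- knob_nose (a point): End of the knob's pointer nose, half-way up the knob, 30 mm from knob_centre along the knob's x.
- shaft_tip (a point): Top centre of the bare vertical steel D-shaft on the warmer's front part, about 94 mm above the table, 34 mm above the dial disc. 19 mm in diameter, one deep flat 1.5 mm from the axis on its +x side; the top 2.5 mm taper in by 1.5 mm (the flat by 0.7). z up. Knob x must match this x to about 0.1 rad; it then slides home with under 2 N and the tip meets the end of the bore: knob_centre 3 mm below shaft_tip.
- shaft (a joint): How far the shaft is pressed down, in m: 0 up, 0.006 fully pressed against its stop. A spring pushes it up with 4.2 N at the top, 8.4 N at the bottom, and raises it when it is let go.
- warmer: The sample-jar warmer, a fixed low metal box 260 mm long (x), 180 mm wide (y), its top 55 mm above the table. Origin in the middle of its underside; its x points to its back, away from the shaft. The shaft stands at x = -70 mm on its middle line, the hot plate with a jar at x = +75 mm.
- warm_jar: Open steel sample jar, 89 mm across and 69 mm high, standing loose on the warmer's hot plate, its rim about 128 mm above the table. Origin in the middle of its underside. Not to be disturbed.
- small_roll: White roll of tags, 48 mm across and 46 mm high, standing loose on the table. Origin in the middle of its underside. Not to be disturbed.
- tag_stack: Small stack of paper tags, 47 x 33 x 10 mm, lying loose on the table. Not to be disturbed.
- marker: Marker pen, 135 mm long and 16 mm thick, lying loose on the table. Not to be disturbed.
- knob_bore (a point): Centre of the mouth of the knob's bore, on its underside, axes as knob_centre. The bore is D-shaped, 22 mm deep and 21.6 mm in diameter, with its flat 2.8 mm from the axis on the nose side (+x) and a 1.2 mm chamfer at the mouth. Fully home, it lies 22 mm below shaft_tip.
- dial: Black dial disc, 60 mm across, round the shaft's foot, turning with it. Its x is the shaft's x: the white line on the disc lies on the side of the shaft's flat. Origin on the axis at the level of the warmer's top. It is stiff (2 N m) and keeps its angle: turn the knob to suit it, not it to suit the knob. With the knob home its underside is 12 mm above the disc, 6 mm when pressed.
Things that resemble listed ones, but are neither listed nor needed, are in the scene too. Leave any purple look-alike of the part that bears knob_centre alone.

How it is judged:
At the end, for the whole second after the job is handed in: The knob is fully on the shaft (within 2 mm of home, nose on the side of the flat, upright to 0.12 rad), the shaft is pressed down by more than 4 of its 6 mm, and the fingers still hold the knob (more than 2 N) (value of joint shaft above 0.004 m and z of knob_centre in the frame of shaft_tip below -0.001 m and horizontal distance between knob_centre and shaft_tip below 0.004 m and x of knob_nose in the frame of shaft_tip above 0.028 m and angle between knob_centre's own z axis and vertical below 0.12 rad and contact force between the fingers and knob above 2 N); the arm keeps its last pose, push and grip.
It fails at once if the jar on the warmer is shifted or tipped (distance of warm_jar from where it was at the start of the episode above 0.028 m or angle between warm_jar's own z axis and vertical above 0.4 rad).
It fails at once if another loose thing on the table is pushed away (distance of any of small_roll, tag_stack from where it was at the start of the episode above 0.03 m or distance of marker from where it was at the start of the episode above 0.04 m).
It also fails if it takes over 45 s, if anything falls off the work surface, if the arm or the gripper's body presses on something with over 40 N, if the wrist force passes 120 N, or if a joint passes its speed limit or range.

### The arm

A 6-joint arm with a two-finger parallel gripper is mounted at the origin on a cart in front of the work surface, level with it; the furniture and walls round the work are solid. World frame = base frame: x ahead of the robot, y to its left, z up, the work surface at z = 0. Lengths are in m, angles in rad, forces in N, time in s.
With the tool pointing down it reaches from about 0.275 to 0.875 m from the base axis. Payload 12.5 kg.
Tool frame: the origin (TCP) lies midway between the tips of the shut fingers; the grasp point (between the pads) lies 19 mm behind it; z points along the fingers, y is the direction in which the jaws open and shut (so a half turn about z gives the same grasp; the last joint's range is limited). The gripper opens to 85 mm and grips with 20 to 120 N. Pads are 22 mm wide; open, the fingers measure 114 mm over their backs; the gripper's body (76 mm by 85 mm) begins 54 mm behind the grasp point. The pads swing forward as they close: fully open they stand 13 mm farther back than shut.
Start: joints at [-1.268, 0.351, 1.652, -0, 1.139, -0.085], TCP at [0.208, -0.509, 0.231] pointing down, gripper open.
Joint ranges: [-2.75, 2.75], [-0.79, 2.1], [0.01, 2.65], [-1.57, 4.71], [0.07, 3.14], [-2.87, 2.87]. Speed limits (rad/s): [2.22, 2.22, 2.79, 3.14, 3.14, 3.14].

### API

Orientations are given as a unit quaternion [x, y, z, w].
In Python, from cell import manip gives the robot as it stands. The module is installed in compiled form; this text tells all that it offers.
- The arm moves only by the shell command python3 -m crank 'ROWS' [OPENING] [FORCE]. ROWS is JSON, a list of rows, each a list of 2 entries, a list of its own where there are three numbers: the shift along the tool's x, y, z scaled (see below), then the turn, a rotation vector about the tool's x, y, z scaled (see below). In form: [[[x, y, z], [wx, wy, wz]], ...]. A call has exactly 5 rows; each row is the pose to reach, as a shift and turn from the pose commanded when the call began, along the tool's axes at that moment; what a row does not reach only later rows make up. The controller multiplies each number of a shift by 10 cm and each number of a turn by 90 degrees. A row lasts 1/8 s, in which the tool goes at most 62.5 mm and 10.7 degrees, less where a joint would pass 70% of its speed; a pose out of reach is approached as far as the arm can. A call with a number of a shift or a turn outside -1 to 1 is refused whole. A call with a gripper value outside its range is refused whole. OPENING is the opening, from 0 (shut) to 1 (fully open), set as the call begins (- or left out, the last holds). The fingers move at their own pace and stop on an object; FORCE is the grip in N (left out, the last holds). Time passes only in rows, so rows that repeat a pose let the fingers close, or fill a call up. It gives the time, the measured TCP pose, the force and the opening at its end, in the units of the state.
- manip.get_obs(): the state, without advancing time (a new reading comes with each control period).
- manip.read_camera(name): name is "scene" or "top"; returns a dict with "image" (400x640x3 uint8, red, green, blue), "range_z" (400x640 float32, m along the optical axis (not along the pixel's ray), 0 where there is no reading), "fov_y" (degrees; the focal length in pixels is half the picture's height over the tangent of half this angle, whatever the lens; pixels are square), "cx", "cy" (the principal point, pixels), "camera_from_world" (4x4, takes a point from world to camera coordinates). Camera axes: x right, y down, z forward; pixel columns grow to the right and rows downward; lengths in m; the calibration is good to about 2 mm. A picture is of the moment at which its call begins.
- manip.close_job(): hands the job in, once; it reports no verdict.
The state is a dict: "time": time; "joint_pos": joint angles; "qd": joint speeds; "joint_efforts": joint torques, N m; "tool_pos": TCP position; "orientation": TCP orientation; "ft_force": force on the tool from outside, world axes, zero at the start; "moment": the same for the moment, N m; "grip_width": opening from 0.0 (shut) to 1.0 (fully open).
Only numpy, scipy, OpenCV 4.12 (cv2) and the standard library are available. Lean on these libraries where they do the work, as an engineer would, in place of code of your own. Each camera call takes 0.05 s, during which the arm holds its last target. There are 200 camera calls.

## Working session

There is one attempt and no reset: what is moved stays moved. The work goes in short steps, Python scripts to look and compute and a shell command to move; the robot and the scene stay as the last step left them, time stands still between calls to the robot, and variables do not carry over. Pictures are saved under pics/ and viewed, about 8 in all and at most 12, crops included, and the job is handed in when it is done.

```bash
mkdir -p pics
cat > h.py <<'E'
import numpy as np, cv2
from cell import manip
def cam(n):
    d=manip.read_camera(n); im=np.array(d["image"]); h=im.shape[0]
    f=h/2/np.tan(np.radians(d["fov_y"])/2)
    return im,np.array(d["range_z"]),f,d["cx"],d["cy"],np.array(d["camera_from_world"])
def pts(c,u,v,z=None,plane=None):
    im,r,f,cx,cy,T=c; u=np.asarray(u,float);v=np.asarray(v,float)
    ray=np.stack([(u-cx)/f,(v-cy)/f,np.ones_like(u)],-1)
    W=np.linalg.inv(T); o=W[:3,3]; d=ray@W[:3,:3].T
    if plane is not None: return o+d*((plane-o[2])/d[...,2])[...,None]
    if z is None: z=r[v.astype(int),u.astype(int)]
    return o+d*np.asarray(z)[...,None]
def save(c,name,box=None,s=1):
    im=c[0][:,:,::-1]
    if box: im=im[box[1]:box[3],box[0]:box[2]]
    cv2.imwrite("pics/"+name,cv2.resize(im,None,fx=s,fy=s,interpolation=cv2.INTER_CUBIC))
E
python3 - <<'E'
from h import *
for n in("top","scene"):
    c=cam(n); save(c,n+"0.png"); np.savez(n+"0.npz",*c); print(n,c[2:5],np.linalg.inv(c[5])[:3].round(3).tolist())
print(manip.get_obs())
E
```

```text
top (np.float64(439.0534294800944), 325.84786424189036, 203.56899220917197) [[-0.009, -0.997, 0.081, 0.447], [-1.0, 0.007, -0.016, -0.015], [0.015, -0.081, -0.997, 1.258]]
scene (np.float64(471.83329224793465), 312.18934473183674, 197.35652226954446) [[-0.884, -0.285, 0.37, 0.122], [-0.467, 0.503, -0.727, 0.838], [0.022, -0.816, -0.578, 0.75]]
{'time': 0.1, 'joint_pos': array([-1.26757491e+00,  3.51186088e-01,  1.65235387e+00, -1.18107058e-05,
        1.13912961e+00, -8.45875712e-02]), 'qd': array([ 1.46357677e-03, -1.15054218e-04, -2.05022514e-03,  7.42487228e-04,
       -1.42497400e-05,  5.12146390e-04]), 'joint_efforts': array([ 1.73699937e-04, -5.06836259e+01, -2.91874945e+01, -1.11757017e-04,
        2.63106544e-03, -3.28529353e-06]), 'tool_pos': array([ 0.20792501, -0.50885514,  0.23081259]), 'orientation': array([ 9.81258734e-01,  1.92694074e-01, -6.40753259e-05, -5.34655266e-04]), 'ft_force': array([-0.07412793, -0.14859454, -0.58436937]), 'moment': array([ 0.0268244 , -0.04229234, -0.02743951]), 'grip_width': 1.002246349800341}
```

View pics/top0.png

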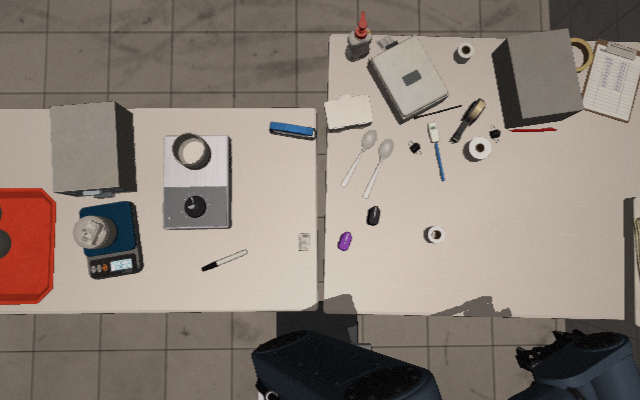

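View pics/scene0.png

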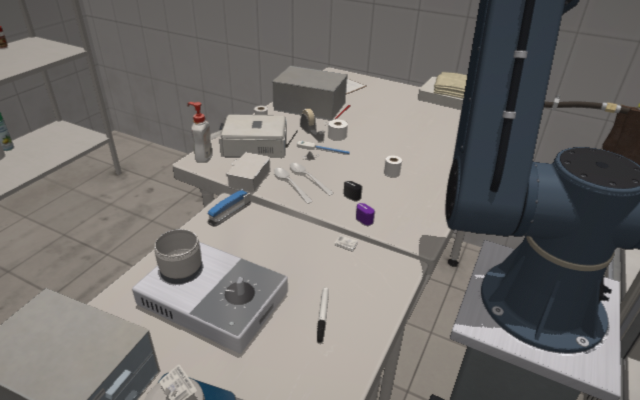

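The top view shows the black knob at about (373,215), the purple look-alike at (345,241), the dial and shaft at about (196,207), and the jar at (191,151). The roll is at (435,235), the tags at (304,241) and the marker at (225,260).

Run:
```python
from h import *
def ld(n):
    z=np.load(n+"0.npz"); return [z[k] for k in z.files]
t=ld("top"); s=ld("scene")
def up(c,b,s): return cv2.resize(c[0][b[1]:b[3],b[0]:b[2],::-1],(400,300),interpolation=cv2.INTER_CUBIC)
a=np.hstack([up(t,(353,200,393,230),10),up(t,(171,188,223,227),8)])
b=np.hstack([up(s,(332,172,372,202),10),up(s,(208,266,272,314),8)])
cv2.imwrite("pics/c1.png",np.vstack([a,b]))
# knob
for n,c,b in(("top",t,(355,200,393,230)),("scene",s,(335,176,370,204))):
    g=c[0].max(2); m=np.zeros(g.shape,bool); m[b[1]:b[3],b[0]:b[2]]=g[b[1]:b[3],b[0]:b[2]]<70
    v,u=np.nonzero(m); P=pts(c,u,v); zz=P[:,2]
    k=(zz>.033)&(zz<.045); print(n,m.sum(),k.sum(),np.percentile(zz,[5,50,95]).round(3))
    Q=pts(c,u[k],v[k],plane=.038)[:,:2].astype(np.float32); r=cv2.minAreaRect(Q); print(r,Q.mean(0))
# shaft top
for n,c,b in(("top",t,(165,130,232,230)),("scene",s,(200,260,290,330))):
    vv,uu=np.mgrid[b[1]:b[3],b[0]:b[2]]; P=pts(c,uu.ravel(),vv.ravel()); 
    k=(P[:,2]>.085)&(P[:,2]<.1)&(P[:,1]>.2)&(P[:,1]<.5)
    print(n,k.sum(),P[k].mean(0) , np.c_[uu.ravel()[k],vv.ravel()[k],(P[k]*1000).round()].astype(int)[:40].tolist())
```

```text
top 169 119 [0.017 0.035 0.039]
((0.5127322673797607, -0.16669324040412903), (0.02788596972823143, 0.052130889147520065), 77.64344024658203) [ 0.5096777  -0.16622348]
scene 245 77 [0.002 0.024 0.037]
((0.5085839033126831, -0.16130904853343964), (0.02919463813304901, 0.045460253953933716), 85.44041442871094) [ 0.5060786  -0.15957136]
top 147 [0.66064613 0.3290814  0.09251218] [[190, 134, 730, 328, 100], [184, 135, 728, 344, 99], [185, 135, 728, 342, 97], [187, 135, 728, 336, 98], [188, 135, 729, 335, 94], [189, 135, 729, 333, 93], [190, 135, 729, 330, 92], [191, 135, 729, 327, 92], [192, 135, 730, 325, 90], [193, 135, 730, 322, 91], [194, 135, 729, 319, 94], [195, 135, 728, 315, 98], [184, 136, 726, 345, 95], [185, 136, 727, 343, 93], [186, 136, 728, 342, 87], [187, 136, 728, 340, 87], [188, 136, 728, 337, 87], [181, 137, 723, 352, 99], [182, 137, 724, 351, 94], [183, 137, 724, 348, 93], [184, 137, 725, 347, 89], [185, 137, 726, 345, 86], [181, 138, 721, 353, 95], [182, 138, 722, 352, 89], [183, 138, 722, 349, 90], [179, 139, 717, 357, 99], [180, 139, 718, 356, 93], [181, 139, 720, 35
[... 704 characters left out ...]
238, 280, 539, 325, 93], [239, 280, 536, 325, 95], [240, 280, 534, 324, 94], [242, 280, 529, 325, 97], [243, 280, 530, 321, 93], [238, 281, 536, 328, 95], [239, 281, 534, 327, 94], [240, 281, 531, 328, 96], [241, 281, 531, 325, 94], [242, 281, 529, 325, 95], [243, 281, 530, 321, 91], [237, 282, 537, 330, 93], [238, 282, 534, 331, 95], [239, 282, 534, 328, 93], [240, 282, 533, 326, 91], [241, 282, 531, 326, 92], [242, 282, 529, 325, 92], [243, 282, 529, 322, 90], [237, 283, 537, 331, 91], [238, 283, 534, 331, 93], [239, 283, 531, 332, 95], [240, 283, 530, 330, 94], [241, 283, 529, 328, 92], [242, 283, 530, 324, 88], [243, 283, 528, 323, 88], [237, 284, 536, 332, 90], [238, 284, 533, 332, 91]]
```

View pics/c1.png

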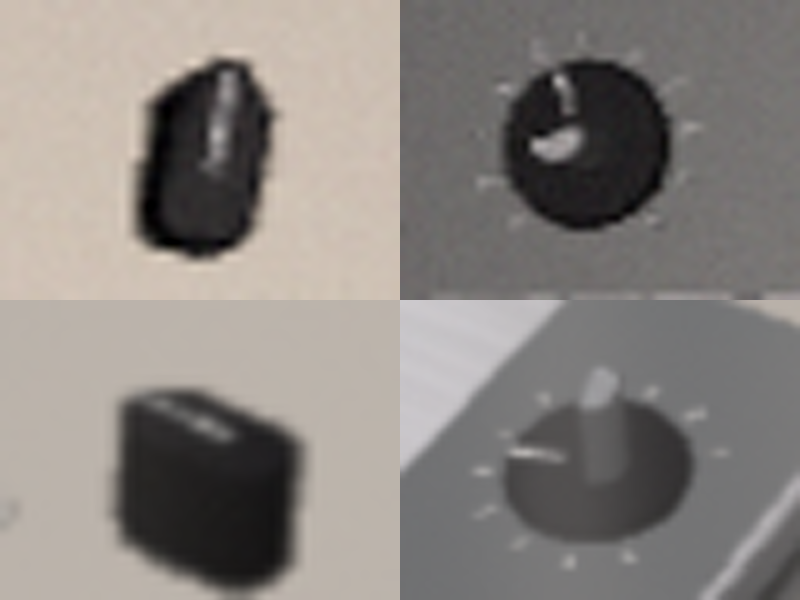

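The crops show the knob's nose pointing up in the image and slightly right, so its yaw is about -0.2. The dial's line points up and left, about +0.37, and the shaft's tip is at about (541,279) in the scene view. Next I'll refine these.

Run:
```python
from h import *
def ld(n):
    z=np.load(n+"0.npz"); return [z[k] for k in z.files]
t=ld("top"); s=ld("scene")
def crop(c,b,k=8):
    g=cv2.resize(c[0][b[1]:b[3],b[0]:b[2]].max(2),None,fx=k,fy=k,interpolation=cv2.INTER_CUBIC).astype(int); return g
def uv(b,x,y,k=8): return (np.asarray(x)+.5)/k-.5+b[0],(np.asarray(y)+.5)/k-.5+b[1]
def lab(mask): 
    n,l,st,ce=cv2.connectedComponentsWithStats(mask.astype(np.uint8)); return [(l==i) for i in range(1,n) if st[i,4]>60]
def axis(P): 
    P=P[:,:2]; c=P.mean(0); w=np.linalg.svd(P-c,full_matrices=False)[2][0]; return c,np.degrees(np.arctan2(w[1],w[0]))
# dial disc ellipse, plane .06
for n,c,b,th in(("top",t,(178,190,214,222),75),("scene",s,(215,270,264,312),90)):
    g=crop(c,b); ms=lab(g<th); m=max(ms,key=np.sum).astype(np.uint8)
    ct=max(cv2.findContours(m,0,1)[0],key=cv2.contourArea); hull=cv2.convexHull(ct)[:,0]
    u,v=uv(b,hull[:,0],hull[:,1]); P=pts(c,u,v,plane=.06)[:,:2].astype(np.float32)
    (cc,r)=cv2.minEnclosingCircle(P); print(n,"disc",cc,r,cv2.minAreaRect(P))
    f=cv2.drawContours(np.zeros_like(m),[hull[:,None]],-1,1,-1)
    f=cv2.erode(f,np.ones((9,9),np.uint8))
    for q in lab((g>th+35)&(f>0)):
        y,x=np.nonzero(q); u,v=uv(b,x,y)
        for z in(.06,.094): 
            ce,a=axis(pts(c,u,v,plane=z)); print("  blob",q.sum(),u.mean().round(1),v.mean().round(1),z,ce.round(4),round(a,1),"from disc",np.degrees(np.arctan2(*(ce-cc)[::-1])).round(1))
# knob
for n,c,b in(("top",t,(358,201,390,229)),("scene",s,(338,176,366,204))):
    g=crop(c,b); m=max(lab(g<80),key=np.sum).astype(np.uint8)
    hull=cv2.convexHull(max(cv2.findContours(m,0,1)[0],key=cv2.contourArea))[:,0]
    f=cv2.erode(cv2.drawContours(np.zeros_like(m),[hull[:,None]],-1,1,-1),np.ones((11,11),np.uint8))
    for q in lab((g>75)&(f>0)):
        y,x=np.nonzero(q); u,v=uv(b,x,y); P=pts(c,u,v,plane=.038); ce,a=axis(P)
        print(n,"line",q.sum(),ce.round(4),round(a,1),"x",P[:,0].min().round(4),P[:,0].max().round(4))
    u,v=uv(b,hull[:,0],hull[:,1]); 
    for z in(0,.038):
        P=pts(c,u,v,plane=z); print("  z",z,"x",P[:,0].min().round(4),P[:,0].max().round(4),"y",P[:,1].min().round(4),P[:,1].max().round(4))
```

```text
top disc (0.5393394827842712, 0.32311776280403137) 0.031033257022500038 ((0.5395163297653198, 0.3232364058494568), (0.06116762012243271, 0.05901399254798889), 0.7691438794136047)
  blob 183 191.5 198.3 0.06 [0.5616 0.3327] -145.0 from disc 23.3
  blob 183 191.5 198.3 0.094 [0.5583 0.3228] -145.0 from disc -0.9
  blob 1056 191.0 206.3 0.06 [0.5396 0.3335] 106.3 from disc 88.3
  blob 1056 191.0 206.3 0.094 [0.537  0.3236] 106.3 from disc 168.3
scene disc (0.5362855792045593, 0.32597312331199646) 0.030484916642308235 ((0.5363836288452148, 0.3267557919025421), (0.05905719846487045, 0.05857739970088005), 40.462711334228516)
  blob 564 229.2 290.1 0.06 [0.5585 0.3302] -159.9 from disc 10.8
  blob 564 229.2 290.1 0.094 [0.537  0.3552] -159.9 from disc 88.6
top line 1447 [ 0.5225 -0.1703] 168.7 x 0.5078 0.5368
  z 0 x 0.4864 0.5418 y -0.1892 -0.1509
  z 0.038 x 0.4852 0.5389 y -0.1839 -0.1468
scene line 814 [ 0.5151 -0.1677] 167.4 x 0.5036 0.5293
  z 0 x 0.4859 0.5564 y -0.2337 -0.1503
  z 0.038 x 0.4675 0.5344 y -0.1794 -0.1002
```

```bash
cat > d.py <<'E'
import sys
from h import *
from scipy.spatial.transform import Rotation as R
o=manip.get_obs(); a=[float(v) for v in sys.argv[1:]]
r=R.from_quat(o["orientation"]); M=r.as_matrix(); yaw=np.degrees(np.arctan2(M[1,0],M[0,0]))
print("t",round(o["time"],2),"tcp",o["tool_pos"].round(4),"yaw",yaw.round(2),"tilt",np.degrees(np.arccos(-M[2,2])).round(2),"F",o["ft_force"].round(1),"g",round(o["grip_width"],3),"q",o["joint_pos"].round(2))
if len(a)>2: print("shift units",(M.T@(np.array(a[:3])-o["tool_pos"])*10).round(3),"turn", ((R.from_euler('z',a[3],degrees=True)*R.from_matrix(np.diag([1,-1,-1]))).inv()*r).inv().as_rotvec().round(4)/(np.pi/2) if len(a)>3 else "")
E
python3 -m crank '[[[0.4,0,0],[0,0,0.1]],[[0.8,0,0],[0,0,0.2]],[[1,0,0],[0,0,0.3]],[[1,0,0],[0,0,0.38]],[[1,0,0],[0,0,0.38]]]' 0.65 40
python3 d.py 0.5075 -0.1665 0.15 -12
```

```text
time: 0.72
tool_pos: [0.3007, -0.4711, 0.231]
orientation: [0.995, -0.104, -0.0, -0.0]
ft_force: [0.3, -1.0, -0.4]
grip_width: 0.651
t 0.72 tcp [ 0.3007 -0.4711  0.231 ] yaw -11.91 tilt 0.04 F [ 0.3 -1.  -0.4] g 0.651 q [-1.09  0.37  1.63 -0.    1.15  0.69]
shift units [ 1.396 -3.407  0.811] turn [-0.00031831  0.00025465  0.00101859]
```

```bash
python3 -m crank '[[[0.15,-0.35,0.05],[0,0,0]],[[0.28,-0.7,0.1],[0,0,0]],[[0.4,-1,0.15],[0,0,0]],[[0.4,-1,0.15],[0,0,0]],[[0.4,-1,0.15],[0,0,0]]]' >/dev/null
python3 -m crank '[[[0.15,-0.35,0.05],[0,0,0]],[[0.28,-0.7,0.1],[0,0,0]],[[0.4,-1,0.15],[0,0,0]],[[0.4,-1,0.15],[0,0,0]],[[0.4,-1,0.15],[0,0,0]]]' >/dev/null
python3 -m crank '[[[0.15,-0.35,0.1],[0,0,0]],[[0.28,-0.7,0.2],[0,0,0]],[[0.4,-1,0.3],[0,0,0]],[[0.4,-1,0.3],[0,0,0]],[[0.4,-1,0.3],[0,0,0]]]'
python3 d.py 0.5075 -0.1665 0.10 -12
```

```text
time: 2.6
tool_pos: [0.4799, -0.204, 0.1716]
orientation: [0.995, -0.105, 0.0, 0.0]
ft_force: [0.0, -1.3, 0.4]
grip_width: 0.655
t 2.6 tcp [ 0.4799 -0.204   0.1716] yaw -12.02 tilt 0.03 F [ 0.  -1.3  0.4] g 0.655 q [-0.49  0.37  1.79 -0.    0.98  1.29]
shift units [ 0.191 -0.424  0.716] turn [ 0.00025465 -0.00019099 -0.00025465]
```

Go over the knob, with the tips still 25 mm above it, and look.

```bash
python3 -m crank '[[[0.1,-0.2,0.2],[0,0,0]],[[0.19,-0.42,0.4],[0,0,0]],[[0.19,-0.42,0.7],[0,0,0]],[[0.19,-0.42,0.9],[0,0,0]],[[0.19,-0.42,0.9],[0,0,0]]]' >/dev/null
python3 d.py 0.5075 -0.1665 0.008 -12
python3 - <<'E'
from h import *
a=cam("scene"); b=cam("top")
x=cv2.resize(a[0][110:230,290:450,::-1],(640,480),interpolation=cv2.INTER_CUBIC); cv2.imwrite("pics/s1.png",x)
E
```

```text
t 3.23 tcp [ 0.5066 -0.1666  0.0806] yaw -12.05 tilt 0.11 F [ 0.4  0.5 -0.1] g 0.648 q [-0.4   0.53  1.81 -0.    0.8   1.38]
shift units [ 0.01  -0.002  0.726] turn [-0.00019099  0.00127324 -0.00063662]
```

View pics/s1.png

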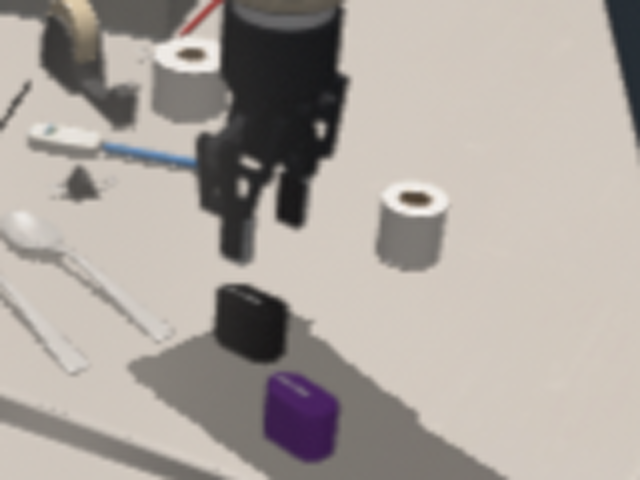

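The open jaws at (237,245) and (292,210) straddle the black knob at (252,322). The purple one at (302,418) is clear, so I'll descend and close.

```bash
python3 -m crank '[[[0,0,0.2],[0,0,0]],[[0.01,0,0.4],[0,0,0]],[[0.01,0,0.6],[0,0,0]],[[0.01,0,0.73],[0,0,0]],[[0.01,0,0.73],[0,0,0]]]' 
python3 -m crank '[[[0,0,0],[0,0,0]],[[0,0,0],[0,0,0]],[[0,0,0],[0,0,0]],[[0,0,0],[0,0,0]],[[0,0,0],[0,0,0]]]' 0 40
python3 -m crank '[[[0,0,0],[0,0,0]],[[0,0,0],[0,0,0]],[[0,0,0],[0,0,0]],[[0,0,0],[0,0,0]],[[0,0,0],[0,0,0]]]' 0 60
python3 d.py
```

```text
time: 3.95
tool_pos: [0.5085, -0.166, 0.0083]
orientation: [0.995, -0.104, -0.0, -0.0]
ft_force: [0.4, 0.7, 1.5]
grip_width: 0.655
time: 4.58
tool_pos: [0.5091, -0.1661, 0.0093]
orientation: [0.995, -0.104, 0.001, 0.0]
ft_force: [-0.8, 0.4, 6.7]
grip_width: 0.342
time: 5.2
tool_pos: [0.5092, -0.1661, 0.0094]
orientation: [0.995, -0.104, 0.001, 0.0]
ft_force: [-1.0, 0.1, 8.3]
grip_width: 0.342
t 5.2 tcp [ 0.5092 -0.1661  0.0094] yaw -11.98 tilt 0.1 F [-1.   0.1  8.3] g 0.342 q [-0.4   0.66  1.83 -0.    0.66  1.38]
```

```bash
python3 -m crank '[[[0,0,-0.2],[0,0,0]],[[0,0,-0.5],[0,0,0]],[[0,0,-0.8],[0,0,0]],[[0,0,-1],[0,0,0]],[[0,0,-1],[0,0,0]]]' - 60
python3 -m crank '[[[0,-0.2,-0.2],[0,0,0]],[[-0.1,-0.5,-0.5],[0,0,0]],[[-0.15,-0.8,-0.5],[0,0,0]],[[-0.15,-0.97,-0.5],[0,0,0]],[[-0.15,-0.97,-0.5],[0,0,0]]]'
python3 d.py 0.539 0.3254 0.16 20
python3 - <<'E'
from h import *
a=cam("scene"); b=cam("top")
for c,n in((a,"s"),(b,"t")): np.savez(n+"2.npz",*c)
E
```

```text
time: 5.82
tool_pos: [0.5092, -0.1661, 0.1097]
orientation: [0.995, -0.104, 0.001, 0.0]
ft_force: [-0.7, -0.8, -0.8]
grip_width: 0.341
time: 6.45
tool_pos: [0.5139, -0.0673, 0.1575]
orientation: [0.995, -0.104, -0.001, -0.0]
ft_force: [-0.1, -0.0, -1.0]
grip_width: 0.338
t 6.45 tcp [ 0.5139 -0.0673  0.1575] yaw -11.9 tilt 0.07 F [-0.1 -0.  -1. ] g 0.338 q [-0.22  0.39  1.8  -0.    0.95  1.56]
shift units [-0.564 -3.894 -0.025] turn [-1.90985932e-04  7.63943727e-04 -3.54406227e-01]
```

```bash
python3 -m crank '[[[0,-0.3,0],[0,0,0]],[[-0.1,-0.7,0],[0,0,0]],[[-0.14,-0.97,0],[0,0,0]],[[-0.14,-0.97,0],[0,0,0]],[[-0.14,-0.97,0],[0,0,0]]]' >/dev/null
python3 -m crank '[[[0,-0.3,0],[0,0,0]],[[-0.1,-0.7,0],[0,0,0]],[[-0.14,-0.97,0],[0,0,0]],[[-0.14,-0.97,0],[0,0,0]],[[-0.14,-0.97,0],[0,0,0]]]' >/dev/null
python3 -m crank '[[[0,-0.3,0],[0,0,0]],[[-0.1,-0.7,0],[0,0,0]],[[-0.14,-0.97,0],[0,0,0]],[[-0.14,-0.97,0],[0,0,0]],[[-0.14,-0.97,0],[0,0,0]]]' >/dev/null
python3 -m crank '[[[0,-0.3,0],[0,0,-0.1]],[[-0.1,-0.7,0],[0,0,-0.2]],[[-0.14,-0.97,0],[0,0,-0.3]],[[-0.14,-0.97,0],[0,0,-0.35]],[[-0.14,-0.97,0],[0,0,-0.35]]]'
python3 d.py 0.539 0.3254 0.16 20
python3 - <<'E'
from h import *
a=cam("scene"); b=cam("top")
for c,n in((a,"s"),(b,"t")): np.savez(n+"3.npz",*c)
x=cv2.resize(a[0][230:320,190:310,::-1],(640,480),interpolation=cv2.INTER_CUBIC)
cv2.imwrite("pics/s3.png",x)
E
```

```text
time: 9.05
tool_pos: [0.54, 0.3222, 0.1582]
orientation: [0.986, 0.169, -0.0, 0.0]
ft_force: [0.4, -0.8, -0.4]
grip_width: 0.338
t 9.05 tcp [0.54   0.3222 0.1582] yaw 19.43 tilt 0.02 F [ 0.4 -0.8 -0.4] g 0.338 q [ 0.46  0.57  1.5  -0.    1.07  1.7 ]
shift units [ 0.001 -0.033 -0.018] turn [ 0.00012732  0.00025465 -0.0063662 ]
```

View pics/s3.png

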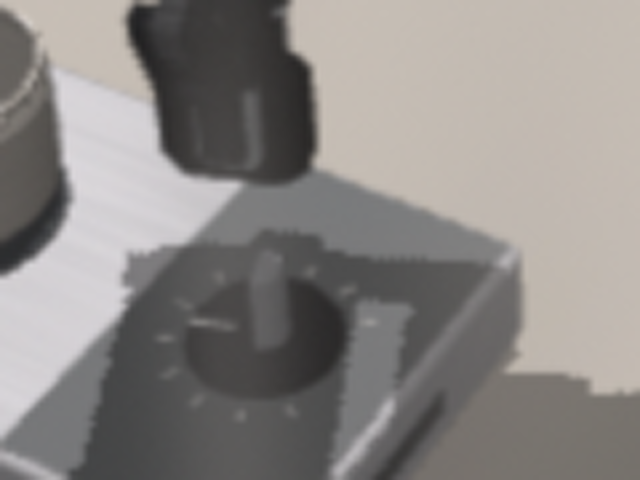

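The knob's underside hangs above the shaft, with its edges at (162,155) and (316,160) in the crop. The shaft's tip is at (268,252), the disc's centre at about (266,338), and the dial's line points left at (190–235,325). I'll measure the lateral offset and the dial's angle without the shaft's bias.

Run:
```python
from h import *
def ld(n):
    z=np.load(n); return [z[k] for k in z.files]
s0=ld("scene0.npz"); t0=ld("top0.npz"); s3=ld("s3.npz")
# disc, excluding shaft columns
for n,c,b,th,ex in(("s0",s0,(215,270,264,312),90,(233,247)),("t0",t0,(178,190,214,222),75,None)):
    k=8; g=cv2.resize(c[0][b[1]:b[3],b[0]:b[2]].max(2),None,fx=k,fy=k,interpolation=cv2.INTER_CUBIC)
    m=(g<th).astype(np.uint8); ct=max(cv2.findContours(m,0,1)[0],key=cv2.contourArea); h=cv2.convexHull(ct)
    hm=cv2.findContours(cv2.drawContours(np.zeros_like(m),[h],-1,1,-1),0,1)[0][0][:,0]
    d=np.array([np.abs(np.linalg.norm(ct[:,0]-p,axis=1)).min() for p in hm]); hm=hm[d<3]
    u=(hm[:,0]+.5)/k-.5+b[0]; v=(hm[:,1]+.5)/k-.5+b[1]
    if ex: q=~((u>ex[0])&(u<ex[1])&(v<290)); u,v=u[q],v[q]
    P=pts(c,u,v,plane=.06)[:,:2]; A=np.c_[2*P,np.ones(len(P))]; x=np.linalg.lstsq(A,(P**2).sum(1),rcond=None)[0]
    cc=x[:2]; print(n,"disc",cc.round(4),"r",np.sqrt(x[2]+cc@cc).round(4))
    G=c[0][:,:,:].max(2).astype(float)
    # white line weighted
    box=(222,286,236,295) if n=="s0" else (188,194,195,202)
    uu,vv=np.meshgrid(np.arange(box[0],box[2]),np.arange(box[1],box[3])); w=np.clip(G[box[1]:box[3],box[0]:box[2]]-th-15,0,None).ravel()
    L=pts(c,uu.ravel(),vv.ravel(),plane=.06)[:,:2]; ok=(np.linalg.norm(L-cc,axis=1)<.028); w=w*ok
    ce=(L*w[:,None]).sum(0)/w.sum(); C=((L-ce)*w[:,None]).T@(L-ce); e=np.linalg.eigh(C)[1][:,1]
    print("  line",ce.round(4),"r",np.linalg.norm(ce-cc).round(4),"ang centre",np.degrees(np.arctan2(*(ce-cc)[::-1])).round(1),"pca",np.degrees(np.arctan(e[1]/e[0])).round(1))
# knob edges in s3
c=s3;G=c[0].max(2);T=c[5]
tcp=np.array([.54,.3222,.155])
Z=(T@np.r_[tcp,1])[2]
for v in range(246,264,2):
    r=G[v,205:270]; d=np.nonzero(r<75)[0]; 
    if len(d): print(v,d.min()+205,d.max()+205,r[5:60:3].tolist())
pc=T@np.r_[tcp,1]; print("proj tcp axis",c[2]*pc[0]/pc[2]+c[3],c[2]*pc[1]/pc[2]+c[4],"mm/px",1000*Z/c[2])
for P in([.5363,.3263,.06],[.538,.3245,.06],[.538,.3245,.094]): 
    p=T@np.r_[P,1]; print(P,c[2]*p[0]/p[2]+c[3],c[2]*p[1]/p[2]+c[4])
for v in range(278,294,3): print(v,G[v,230:252].tolist())
```

```text
s0 disc [0.5366 0.3261] r 0.0296
  line [0.5585 0.3301] r 0.0222 ang centre 10.4 pca 16.4
t0 disc [0.5396 0.3231] r 0.0302
  line [0.5614 0.3327] r 0.0238 ang centre 23.6 pca 32.3
246 219 247 [195, 194, 194, 58, 54, 63, 67, 68, 67, 70, 57, 50, 43, 168, 197, 198, 197, 197, 197]
248 220 247 [213, 207, 189, 82, 53, 62, 67, 69, 70, 92, 58, 50, 43, 162, 198, 197, 197, 197, 196]
250 220 247 [215, 213, 211, 108, 53, 65, 67, 69, 69, 95, 58, 51, 44, 146, 197, 197, 198, 197, 196]
252 220 247 [215, 215, 212, 139, 53, 66, 68, 70, 70, 95, 59, 51, 45, 143, 197, 197, 197, 197, 196]
254 221 248 [214, 214, 212, 173, 54, 64, 69, 71, 71, 95, 60, 53, 46, 130, 196, 197, 197, 197, 196]
256 221 248 [210, 213, 211, 178, 54, 64, 70, 72, 71, 95, 62, 54, 46, 126, 197, 197, 196, 196, 196]
258 222 247 [214, 209, 209, 188, 57, 63, 70, 72, 72, 96, 62, 54, 47, 139, 197, 196, 196, 196, 196]
260 224 247 [212, 213, 210, 205, 128, 63, 74, 77, 76, 97, 62, 55, 48, 182, 196, 196, 197, 196, 196]
262 236 246 [215, 211, 210, 209, 201, 111, 95, 80, 77, 71, 62, 56, 67, 128, 168, 194, 196, 195, 195]
proj tcp axis 235.80373950648186 254.86843642036328 mm/px 1.852364154393465
[0.5363, 0.3263, 0.06] 239.628296441346 292.86187419499385
[0.538, 0.3245, 0.06] 239.442441904563 291.95378710968043
[0.538, 0.3245, 0.094] 238.24746792984055 279.57375258579594
278 [93, 94, 94, 94, 93, 93, 93, 94, 101, 107, 108, 112, 109, 85, 83, 83, 82, 81, 80, 79, 78, 78]
281 [106, 109, 96, 94, 93, 91, 94, 102, 108, 107, 105, 102, 93, 83, 80, 80, 85, 96, 100, 83, 79, 78]
284 [87, 81, 77, 76, 75, 76, 83, 96, 98, 97, 95, 91, 87, 77, 61, 55, 52, 51, 50, 55, 65, 75]
287 [73, 75, 74, 75, 75, 75, 80, 90, 97, 97, 95, 91, 87, 79, 65, 56, 53, 51, 48, 47, 46, 45]
290 [107, 99, 97, 89, 82, 74, 76, 87, 97, 97, 94, 91, 88, 82, 70, 57, 54, 51, 49, 47, 46, 45]
293 [73, 74, 74, 74, 74, 74, 75, 83, 95, 96, 94, 91, 88, 78, 63, 55, 54, 51, 49, 48, 46, 45]
```

Knob and TCP agree along tool x to about 0.5 mm. The best shaft estimate is (0.5396, 0.3246), with dial yaw about 19°. I'll align there and descend carefully: the tip should enter at TCP z of about 0.103, home is about 0.081 and pressed is about 0.0755.

```bash
python3 d.py 0.5396 0.3246 0.108 19.5
python3 -m crank '[[[0,-0.02,0.15],[0,0,0]],[[0,-0.024,0.3],[0,0,0]],[[0,-0.024,0.4],[0,0,0]],[[0,-0.024,0.48],[0,0,0]],[[0,-0.024,0.48],[0,0,0]]]' 
python3 d.py 0.5396 0.3246 0.100 19.5
```

```text
t 9.15 tcp [0.5401 0.3222 0.1583] yaw 19.34 tilt 0.01 F [ 0.9 -0.6  0. ] g 0.343 q [ 0.46  0.57  1.5  -0.    1.07  1.7 ]
shift units [ 0.004 -0.024  0.503] turn [ 6.36619772e-05  1.27323954e-04 -1.78253536e-03]
time: 9.78
tool_pos: [0.5387, 0.3255, 0.1096]
orientation: [0.986, 0.169, -0.001, 0.0]
ft_force: [-0.3, -0.8, -0.8]
grip_width: 0.337
t 9.78 tcp [0.5387 0.3255 0.1096] yaw 19.52 tilt 0.06 F [-0.3 -0.8 -0.8] g 0.337 q [ 0.47  0.63  1.53 -0.    0.98  1.7 ]
shift units [0.006 0.011 0.096] turn [6.36619772e-05 7.00281750e-04 1.90985932e-04]
```

```bash
python3 -m crank '[[[0.005,0.01,0.02],[0,0,0]],[[0.005,0.01,0.05],[0,0,0]],[[0.005,0.01,0.08],[0,0,0]],[[0.005,0.01,0.1],[0,0,0]],[[0.005,0.01,0.1],[0,0,0]]]' 
python3 d.py 0.5396 0.3246 0.100 19.5
```

```text
time: 10.4
tool_pos: [0.5396, 0.3248, 0.1001]
orientation: [0.986, 0.17, -0.0, 0.0]
ft_force: [-0.2, 0.3, -1.6]
grip_width: 0.335
t 10.4 tcp [0.5396 0.3248 0.1001] yaw 19.52 tilt 0.02 F [-0.2  0.3 -1.6] g 0.335 q [ 0.47  0.64  1.54 -0.    0.96  1.7 ]
shift units [-0.001  0.001  0.001] turn [6.36619772e-05 2.54647909e-04 1.90985932e-04]
```

```bash
python3 -m crank '[[[0,0,0.02],[0,0,0]],[[0,0,0.03],[0,0,0]],[[0,0,0.05],[0,0,0]],[[0,0,0.06],[0,0,0]],[[0,0,0.06],[0,0,0]]]' 
python3 d.py
```

```text
time: 11.02
tool_pos: [0.5396, 0.3248, 0.0941]
orientation: [0.986, 0.17, -0.0, 0.0]
ft_force: [-1.5, -0.8, -0.4]
grip_width: 0.34
t 11.03 tcp [0.5396 0.3248 0.0941] yaw 19.52 tilt 0.02 F [-1.5 -0.8 -0.4] g 0.34 q [ 0.47  0.65  1.54 -0.    0.95  1.7 ]
```

The bottom is 9 mm below tip level with no vertical force, so the knob is sliding on. I'll continue.

```bash
python3 -m crank '[[[0,0,0.02],[0,0,0]],[[0,0,0.04],[0,0,0]],[[0,0,0.07],[0,0,0]],[[0,0,0.1],[0,0,0]],[[0,0,0.1],[0,0,0]]]' 
python3 d.py
```

```text
time: 11.65
tool_pos: [0.5396, 0.3248, 0.0839]
orientation: [0.986, 0.17, -0.0, 0.0]
ft_force: [-1.7, -1.0, -2.2]
grip_width: 0.344
t 11.65 tcp [0.5396 0.3248 0.0839] yaw 19.52 tilt 0.02 F [-1.7 -1.  -2.2] g 0.344 q [ 0.47  0.67  1.54 -0.    0.93  1.7 ]
```

```bash
python3 -m crank '[[[0,0,0.02],[0,0,0]],[[0,0,0.03],[0,0,0]],[[0,0,0.04],[0,0,0]],[[0,0,0.04],[0,0,0]],[[0,0,0.04],[0,0,0]]]' - 90
python3 -m crank '[[[0,0,0.01],[0,0,0]],[[0,0,0.02],[0,0,0]],[[0,0,0.04],[0,0,0]],[[0,0,0.04],[0,0,0]],[[0,0,0.04],[0,0,0]]]' 
python3 d.py
```

```text
time: 12.28
tool_pos: [0.5398, 0.3249, 0.0805]
orientation: [0.986, 0.17, 0.0, -0.0]
ft_force: [-4.0, -2.7, 4.6]
grip_width: 0.331
time: 12.9
tool_pos: [0.5399, 0.3249, 0.0773]
orientation: [0.986, 0.17, 0.0, -0.0]
ft_force: [-7.1, -3.3, 13.5]
grip_width: 0.333
t 12.9 tcp [0.5399 0.3249 0.0773] yaw 19.52 tilt 0.02 F [-7.1 -3.3 13.5] g 0.333 q [ 0.47  0.67  1.55 -0.    0.92  1.7 ]
```

Lateral force of about 8 N along the tool's -x is side load in the bore. I'll relieve it by 0.8 mm and press on.

```bash
python3 -m crank '[[[-0.004,0,0],[0,0,0]],[[-0.008,0,0],[0,0,0]],[[-0.008,0,0],[0,0,0]],[[-0.008,0,0],[0,0,0]],[[-0.008,0,0],[0,0,0]]]' 
python3 -m crank '[[[0,0,0.01],[0,0,0]],[[0,0,0.02],[0,0,0]],[[0,0,0.02],[0,0,0]],[[0,0,0.02],[0,0,0]],[[0,0,0.02],[0,0,0]]]' 
python3 d.py
python3 - <<'E'
from h import *
a=cam("scene"); np.savez("s4.npz",*a)
x=cv2.resize(a[0][230:320,190:310,::-1],(640,480),interpolation=cv2.INTER_CUBIC)
cv2.imwrite("pics/s4.png",x)
E
```

```text
time: 13.52
tool_pos: [0.5397, 0.3248, 0.0774]
orientation: [0.986, 0.17, 0.001, -0.0]
ft_force: [-3.7, -2.3, 10.9]
grip_width: 0.333
time: 14.15
tool_pos: [0.5399, 0.325, 0.0771]
orientation: [0.986, 0.17, 0.001, -0.0]
ft_force: [-9.6, -5.3, 27.6]
grip_width: 0.33
t 14.15 tcp [0.5399 0.325  0.0771] yaw 19.53 tilt 0.16 F [-9.6 -5.3 27.6] g 0.33 q [ 0.47  0.67  1.55 -0.    0.92  1.7 ]
```

View pics/s4.png

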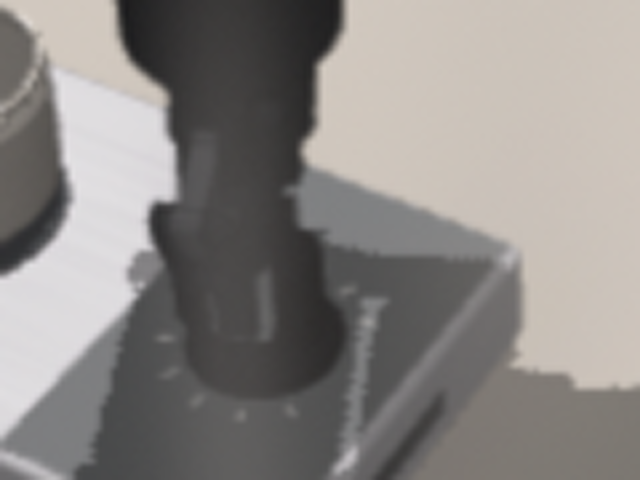

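The view shows the knob down over the dial with nothing else touched. The stop is firm at TCP z 0.0771, about 1.7 mm above nominal, and side load is still present. I'll ease off, shift another 1 mm along -x, press again and compare the level.

```bash
python3 -m crank '[[[0,0,-0.02],[0,0,0]],[[-0.006,0,-0.03],[0,0,0]],[[-0.012,0,-0.03],[0,0,0]],[[-0.012,0,-0.03],[0,0,0]],[[-0.012,0,-0.03],[0,0,0]]]' 
python3 d.py
python3 -m crank '[[[0,0,0.01],[0,0,0]],[[0,0,0.02],[0,0,0]],[[0,0,0.02],[0,0,0]],[[0,0,0.02],[0,0,0]],[[0,0,0.02],[0,0,0]]]' 
python3 d.py
```

```text
time: 14.82
tool_pos: [0.5394, 0.3248, 0.0784]
orientation: [0.986, 0.17, 0.002, -0.001]
ft_force: [2.1, -0.2, 7.1]
grip_width: 0.333
t 14.82 tcp [0.5394 0.3248 0.0784] yaw 19.52 tilt 0.25 F [ 2.1 -0.2  7.1] g 0.333 q [ 0.47  0.67  1.55 -0.    0.92  1.7 ]
time: 15.45
tool_pos: [0.5396, 0.3248, 0.0774]
orientation: [0.986, 0.17, 0.002, -0.001]
ft_force: [-2.1, -1.1, 15.4]
grip_width: 0.334
t 15.45 tcp [0.5396 0.3248 0.0774] yaw 19.52 tilt 0.28 F [-2.1 -1.1 15.4] g 0.334 q [ 0.47  0.67  1.55 -0.    0.91  1.7 ]
```

The side load is gone, and the stop is again firm at 0.0774. The force readings fit spring onset at about 0.0836 and the stop at about 0.0776, which is the full 6 mm. I'll hold once, check steadiness and the neighbouring objects, then hand in.

```bash
python3 -m crank '[[[0,0,0.005],[0,0,0]],[[0,0,0.005],[0,0,0]],[[0,0,0.005],[0,0,0]],[[0,0,0.005],[0,0,0]],[[0,0,0.005],[0,0,0]]]'
python3 - <<'E'
from h import *
a=cam("scene"); z=np.load("scene0.npz"); b=z[z.files[0]]
d=np.abs(a[0].astype(int)-b).max(2)
for n,(x0,y0,x1,y1) in dict(jar=(150,225,205,280),tags=(330,230,362,255),marker=(312,285,332,342),roll=(380,150,405,180)).items():
    print(n,"changed px",(d[y0:y1,x0:x1]>40).sum())
o=manip.get_obs(); print(o["time"],o["tool_pos"],o["ft_force"],o["grip_width"])
manip.close_job()
E
```

```text
time: 16.08
tool_pos: [0.5396, 0.3248, 0.0772]
orientation: [0.986, 0.17, 0.002, -0.001]
ft_force: [-3.4, -3.0, 18.5]
grip_width: 0.331
jar changed px 0
tags changed px 0
marker changed px 633
roll changed px 0
16.125 [0.53965346 0.32484956 0.07726258] [-3.36910403 -2.18153397 18.55316967] 0.3320782355034349
the job is handed in; nothing more can be done
```

I picked up the black knob, turned it about 31° to match the dial and slid it onto the shaft. It went on without noticeable vertical force. I then pressed knob and shaft down to a firm stop, and handed the job in at 16.1 s while still gripping (90 N set) and pressing.

**Last checks:**
- **Press:** the force was steady at about 18.5 N downward, against the spring's 8.4 N maximum. About 4 N of side force remained. The TCP stopped at z = 0.0772.
- **Fit:** the stop came about 1.8 mm higher than I expected from the nominal heights. The forces fit the full 6 mm of spring travel. I read the height difference as uncertainty in the shaft and grip heights, but I did not confirm by camera that the knob is fully home.
- **Angle:** the dial angle readings scattered between 10° and 24°, ignoring two noisier fits to the short dial line. I set 19.5°, and the knob slid on at that angle.
- **Surroundings:** the image areas around the jar, tags and roll were unchanged. The marker's area did change (633 px). I think this is the arm or its shadow, since the gripper was never low near the marker, but I did not verify that.

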